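# Put a rinsed centrifuge bottle on the air dryer and hold the air shutter half open

## Task

Take the rinsed white bottle from the sloping green cradle, turn it mouth down and lower it (do not drop it) over the upright peg of the air dryer until it stands on its seat, then let go of it. Then slide the dryer's spring-loaded shutter by its red tab to half open, at the green marks, never opening it wide, and hold it there against its spring: finish while the fingers are still holding it. Leave the other things on the bench where they are.

Things in the scene. Friction and masses are not known exactly. Their poses are not given: they have to be found in the camera images.
- bottle: Rinsed centrifuge bottle: a straight white plastic cylinder, 40 mm outside diameter, 100 mm long, wall 2.5 mm (35 mm bore, 96 mm deep), about 45 g, orange band near its closed end. Origin at the centre of the closed end's outside; its z axis runs from the closed end to the open mouth. At the start it lies in the cradle, mouth 20 degrees below level.
- mouth (a point): Centre of the bottle's open mouth, 100 mm from the closed end; axes as bottle.
- grip (a point): Point on the bottle's axis halfway along it (50 mm from either end), about 55 mm above the table at the start. Between the cradle's supports, so it can be gripped there across the diameter.
- cradle: Fixed green drain cradle, base 130 x 66 x 6 mm, with two V supports (8 mm thick, about 52 mm wide) 36 mm either side of the bottle's middle, 64 mm free between them, and a low lip before the bottle's mouth. Origin on the table below the bottle's middle; x axis: level direction from mouth to closed end. Lift the bottle straight up out of it.
- station: Fixed air dryer, a flat white box with a blue deck, 180 (x) x 260 (y) mm, deck 50 mm above the table. Origin on the table under its centre. White peg at x = 0, y = +70 mm on a steel seat disc 64 mm wide. Shutter lane along x at y = -55 mm, with 6 mm high guide rails; a grey spring housing, 72 mm above the table, closes its +x end from x = +74 mm.
- seat (a point): Centre of the steel seat at the foot of the peg, 52 mm above the table. The peg is 16 mm in diameter, narrowing to 8 mm over its last 12 mm, and ends 70 mm above this point. The bottle's rim rests on the seat; the peg does not reach the bottle's floor. Axes as station.
- shutter (a joint): Travel of the shutter along the station's +x axis in m: 0 = shut (where the spring keeps it), 0.030 = half open, 0.060 = wide open (stop). The spring pushes back with about 4 N when shut, 8 N at half and 13 N wide open.
- tab (a point): Grip point of the shutter's red upright tab: on its centre, 82 mm above the table, 15 mm below the tab's top (97 mm). The tab is 10 mm thick along the slide and 30 mm wide across it, standing on the steel shutter plate whose top is 57 mm above the table. Moves with the shutter. Axes as station.
- half_mark (a point): Where tab is when the shutter is exactly half open; fixed to the station, in line with the green marks on the deck on both sides of the lane (white marks: shut, red marks: wide open).
- tube_rack: Bystander: fixed blue rack of small tubes with coloured caps, 100 x 100 mm, 53 mm tall, origin under its centre. It and the cradle may change places.
- amber_bottle: Bystander: loose amber bottle, 60 mm diameter, 120 mm tall, origin under its centre.
- tip_box: Bystander: loose pipette tip box with a yellow lid, 122 x 82 x 64 mm, origin under its centre.
- marker: Bystander: loose white marker pen lying down, 115 mm long along its x axis, 12 mm thick, origin under its middle.
- pipette: Bystander: loose white hand pipette lying down, 258 mm along its x axis, 27 mm thick, origin 118 mm from its button end.
- jar: Bystander: loose jar with a red lid, 70 mm diameter, 80 mm tall, origin under its centre.

How it is judged:
By the outcome, as a careful person would: the job done as asked, in the order asked, and still so for the second after the job is handed in, while the arm keeps its last pose, push and grip.
It also fails if it takes over 58 s, if anything falls off the work surface, if the arm or the gripper's body presses on something with over 40 N, if the wrist force passes 120 N, or if a joint passes its speed limit or range.

## Robot

A 6-joint arm with a two-finger parallel gripper is mounted at the origin on the work surface. World frame = base frame: x ahead of the robot, y to its left, z up, the work surface at z = 0. Lengths are in mm, angles in rad, forces in N, time in s.
With the tool pointing down it reaches from about 275 to 750 mm from the base axis. Payload 10.2 kg.
Tool frame: the origin (TCP) lies at the very end of the fingers, on their centre line; the grasp point (between the pads) lies 19 mm behind it; z points along the fingers, y is the line along which they close (so a half turn about z gives the same grasp; the last joint's range is limited). The gripper opens to 85 mm and grips with 20 to 120 N. Pads are 22 mm wide; open, the fingers measure 114 mm over their backs; the gripper's body (76 mm by 85 mm) begins 54 mm behind the grasp point. The pads swing forward as they close: fully open they stand 13 mm farther back than shut.
Start: joints at [-1.535, 0.313, 1.498, -0, 1.331, -0.223], TCP at [134.345, -507.526, 231.294] pointing down, gripper open.
Joint ranges: [-2.94, 2.94], [-0.97, 2.17], [0.19, 2.56], [-1.23, 4.37], [0.02, 3.11], [-2.88, 2.88]. Speed limits (rad/s): [2.39, 2.39, 3.01, 3.14, 3.14, 3.14].

## Interface

Orientations are given as a unit quaternion [w, x, y, z].
In Python, from rig import * gives the robot as it stands. The module is installed in compiled form; this text tells all that it offers.
- The arm moves only by the shell command python3 -m crank 'ROWS' [FORCE]. ROWS is JSON, a list that holds one entry, the list of rows, each a list of 7 numbers: the shift along the tool's x, y, z in units of 25 mm (1.0 is 25 mm), then the turn, a rotation vector about the tool's x, y, z in units of 8 degrees (1.0 is 8 degrees), then the finger opening in mm, from 0 to 85.4. A call has exactly 8 rows; each row shifts and turns the commanded pose from where the row before left it, along the tool's axes as they then stand; what a row does not reach is not made up. A row lasts 1/10 s, in which the tool goes at most 50 mm and 8.59 degrees, less where a joint would pass 70% of its speed; a pose out of reach is approached as far as the arm can. A call is refused whole if a number of a shift passes 1 or a number of a turn 1, either way. A call with a gripper value outside its range is refused whole. The fingers move at their own pace and stop on an object; FORCE is the grip in N (left out, the last holds). Time passes only in rows, so rows that do not move let the fingers close, or fill a call up. It gives the time, the measured TCP pose, the force, the opening and the grip force at its end, in the units of the state.
- sense(): the state, without advancing time (a new reading comes with each control period).
- capture(name): name is "scene" or "top" or "wrist"; returns the picture (480x640x3 uint8, blue, green, red); there is no depth.
- camera_model(name): a dict with "fx", "fy", "cx", "cy" (pixels), "world_from_camera" (4x4, takes a point from camera to world coordinates); the wrist camera has in their place "T_tool_cam" (4x4, takes a point from camera to tool coordinates, whose origin is the TCP and whose axes are the flange's). Camera axes: x right, y up, looking along -z (the intrinsics and any distortion apply to the point x, -y, -z); pixel columns grow to the right and rows downward; lengths in mm; the calibration is good to about 2 mm. A picture is of the moment at which its call begins: read the wrist's pose just before it. camera_model takes no time and is no camera call.
- finish_job(): hands the job in; it is judged then, once.
The state is a dict: "time_s": time; "joints": joint angles; "dq": joint speeds; "tau": joint torques, N m; "eef_pos": TCP position; "ee_rot": TCP orientation; "force": force on the tool from outside, world axes, zero at the start; "wrist_torque": the same for the moment, N m; "grip_width": opening from 0.0 (shut) to 1.0 (fully open); "grip_force": force on a finger pad.
Only numpy, scipy, OpenCV 4.12 (cv2) and the standard library are available. Lean on these libraries where they do the work, as an engineer would, in place of code of your own. Each camera call takes 0.05 s, during which the arm holds its last target. There are 200 camera calls.

## Working session

There is one attempt and no reset: what is moved stays moved. The work goes in short steps, Python scripts to look and compute and a shell command to move; the robot and the scene stay as the last step left them, time stands still between calls to the robot, and variables do not carry over. Pictures are saved under pics/ and viewed, at most 11 in all, crops included, and the job is handed in when it is done.

```bash
mkdir -p pics
cat > h.py <<'E'
from rig import *
import numpy as np, cv2
from scipy.spatial.transform import Rotation as R
def rot(q): return R.from_quat([q[1],q[2],q[3],q[0]])
def ray(m,u,v,T=None):
    T=np.array(m["world_from_camera"]) if T is None else T
    d=T[:3,:3]@np.array([(u-m["cx"])/m["fx"],-(v-m["cy"])/m["fy"],-1]); return T[:3,3],d
def onz(m,u,v,z,T=None):
    o,d=ray(m,u,v,T); return o+d*(z-o[2])/d[2]
def proj(m,p,T=None):
    T=np.array(m["world_from_camera"]) if T is None else T
    c=np.linalg.inv(T)@np.append(p,1); return m["cx"]+m["fx"]*c[0]/-c[2], m["cy"]-m["fy"]*c[1]/-c[2]
def wristT(m,s):
    T=np.eye(4);T[:3,:3]=rot(s["ee_rot"]).as_matrix();T[:3,3]=s["eef_pos"];return T@np.array(m["T_tool_cam"])
E
python3 - <<'E'
from h import *
s=sense();print(s)
for n in("top","scene"):
    im=capture(n);cv2.imwrite(f"pics/{n}0.png",im);m=camera_model(n);print(n,m)
print(camera_model("wrist"))
print(rot(s["ee_rot"]).as_matrix().round(3))
E
```

```text
{'time_s': 0.0, 'joints': array([-1.53541934e+00,  3.13451161e-01,  1.49844300e+00,  3.77243696e-06,
        1.33100007e+00, -2.23404512e-01]), 'dq': array([ 0.00042039, -0.00037341,  0.00063303,  0.00100781,  0.00218128,
       -0.0011302 ]), 'tau': array([-1.36265626e-04, -4.12269866e+01, -2.59742403e+01, -2.21415885e-04,
        4.21945922e-03, -4.29869985e-06]), 'eef_pos': array([ 134.32646157, -507.25686803,  230.73225602]), 'ee_rot': array([-6.47744409e-04,  9.91640537e-01,  1.29029537e-01,  6.29170199e-05]), 'force': array([ 0.13081955,  0.30582439, -0.47259594]), 'wrist_torque': array([ 0.01294057, -0.03575416, -0.00368571]), 'grip_force': 0.0, 'grip_width': 1.002957882329032}
top {'fx': 609.9797309103254, 'fy': 609.9797309103254, 'cx': 311.5063568248088, 'cy': 246.27212005088901, 'world_from_camera': array([[ 1.55676787e-02,  9.87128923e-01, -1.59167008e-01,
         3.63093283e+02],
       [-9.99877145e-01,  1.56601969e-02, -6.73084727e-04,
        -6.16734839e+01],
       [ 1.82816528e-03,  1.59157932e-01,  9.87251442e-01,
         1.23040636e+03],
       [ 0.00000000e+00,
[... 365 characters left out ...]
     [ 2.42140098e-03,  5.05503390e-01,  8.62821221e-01,
         9.90043552e+02],
       [ 0.00000000e+00,  0.00000000e+00,  0.00000000e+00,
         1.00000000e+00]])}
{'fx': 382.2101078310535, 'fy': 382.2101078310535, 'cx': 316.9157008675088, 'cy': 242.42591770132512, 'T_tool_cam': array([[-3.77718193e-04,  9.45021460e-01,  3.27008099e-01,
         8.38529201e+01],
       [ 9.99999910e-01,  4.20572984e-04, -6.03420451e-05,
        -9.58737997e-01],
       [-1.94555300e-04,  3.27008047e-01, -9.45021534e-01,
        -1.42965017e+02],
       [ 0.00000000e+00,  0.00000000e+00,  0.00000000e+00,
         1.00000000e+00]])}
[[ 0.967  0.256 -0.   ]
 [ 0.256 -0.967  0.001]
 [ 0.    -0.001 -1.   ]]
```

View pics/top0.png

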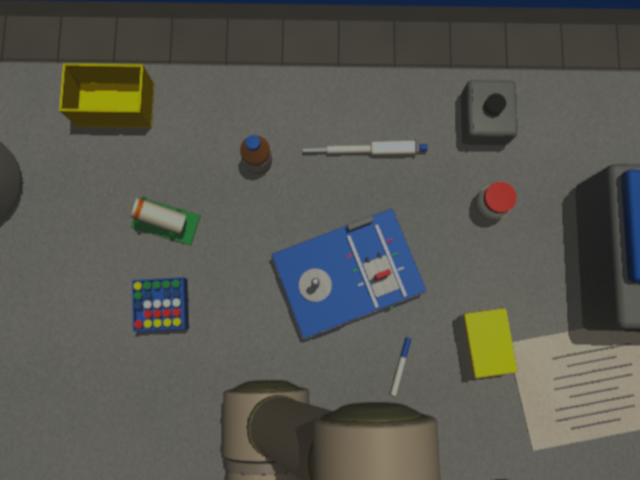

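View pics/scene0.png

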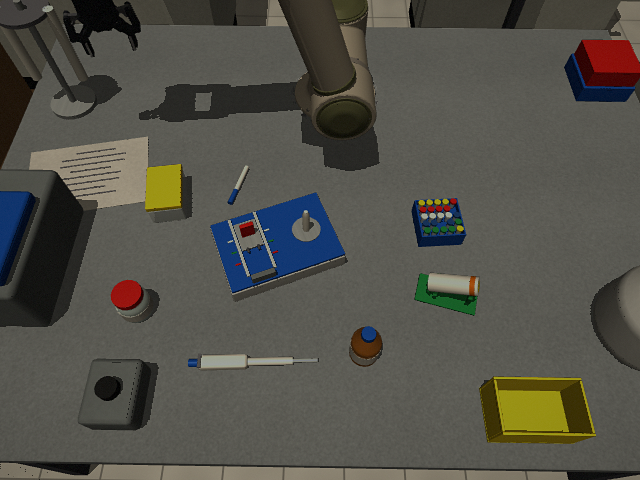

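The top view shows the bottle at (137,209) to (187,223) with the orange closed end on the left. It also shows the green cradle, the dryer centred at about (348,272), the peg foot at (316,285) and the red tab at (382,275). The scene view agrees: bottle (428–480, 284), peg (306,228), tab (248,230).

```bash
cat > m.py <<'E'
from h import *
im=cv2.imread("pics/top0.png");m=camera_model("top");hsv=cv2.cvtColor(im,cv2.COLOR_BGR2HSV)
def mask(lo,hi,box):
    k=cv2.inRange(hsv,lo,hi);z=np.zeros_like(k);x0,y0,x1,y1=box;z[y0:y1,x0:x1]=k[y0:y1,x0:x1];return z
def rect(k):
    c=max(cv2.findContours(k,0,1)[0],key=cv2.contourArea);return cv2.minAreaRect(cv2.convexHull(c))
k=mask((105,150,90),(125,255,255),(260,190,440,350))
r=rect(k);b=cv2.boxPoints(r);W=np.array([onz(m,*p,50) for p in b]);print("deck",r,W.round(1)[:,:2].tolist(),"c",W.mean(0).round(1))
print("sides",[np.linalg.norm(W[i]-W[i-1]).round(1) for i in range(4)],[np.degrees(np.arctan2(*(W[i]-W[i-1])[1::-1])).round(1) for i in range(4)])
k=mask((0,150,90),(8,255,255),(370,262,395,290))|mask((172,150,90),(180,255,255),(370,262,395,290))
r=rect(k);print("tab top",r,onz(m,*r[0],97).round(1))
k=mask((45,120,40),(80,255,255),(125,185,205,250));r=rect(k);W=np.array([onz(m,*p,6) for p in cv2.boxPoints(r)])
print("cradle",W.mean(0).round(1),W.round(1)[:,:2].tolist(),[np.linalg.norm(W[i]-W[i-1]).round(1) for i in range(4)],[np.degrees(np.arctan2(*(W[i]-W[i-1])[1::-1])).round(1) for i in range(4)])
k=mask((0,0,110),(30,255,255),(125,185,205,250));r=rect(k);print("bottle",r,onz(m,*r[0],60).round(1),[onz(m,*p,55).round(1)[:2].tolist() for p in cv2.boxPoints(r)])
k=mask((0,0,90),(180,90,255),(296,262,336,308));r=rect(k);e=cv2.fitEllipse(max(cv2.findContours(k,0,1)[0],key=cv2.contourArea));print("seat",r,e,onz(m,*e[0],52).round(1))
a=cv2.resize(im[190:345,265:440],None,fx=4,fy=4,interpolation=2);cv2.imwrite("pics/c1.png",cv2.convertScaleAbs(a[:600],alpha=1.3))
E
python3 m.py
```

```text
deck ((348.04425048828125, 272.39947509765625), (88.79933166503906, 129.85931396484375), 68.74949645996094) [[535.8, 17.2], [633.8, -220.0], [470.6, -281.5], [376.7, -48.5]] c [ 504.2 -133.2   50. ]
sides [np.float64(172.1), np.float64(256.7), np.float64(174.4), np.float64(251.2)] [np.float64(22.5), np.float64(-67.6), np.float64(-159.4), np.float64(111.9)]
tab top ((382.50006103515625, 274.0000305175781), (4.0249223709106445, 14.310833930969238), 63.43495178222656) [ 495.4 -194.4   97. ]
cradle [599.8 208.7   6. ] [[577.9, 247.0], [639.0, 232.7], [621.5, 170.2], [560.6, 184.9]] [np.float64(64.4), np.float64(62.8), np.float64(64.9), np.float64(62.6)] [np.float64(74.5), np.float64(-13.1), np.float64(-105.7), np.float64(166.4)]
bottle ((157.62442016601562, 214.15155029296875), (53.34295654296875, 17.22042465209961), 19.653823852539062) [610.7 241.6  60. ] [[612.7, 298.1], [645.6, 288.7], [610.9, 187.7], [578.3, 197.5]]
seat ((314.5, 284.5), (33.0, 33.0), 90.0) ((314.7389831542969, 284.69818115234375), (32.85927963256836, 33.08436965942383), 162.70860290527344) [477.8 -68.3  52. ]
```

View pics/c1.png

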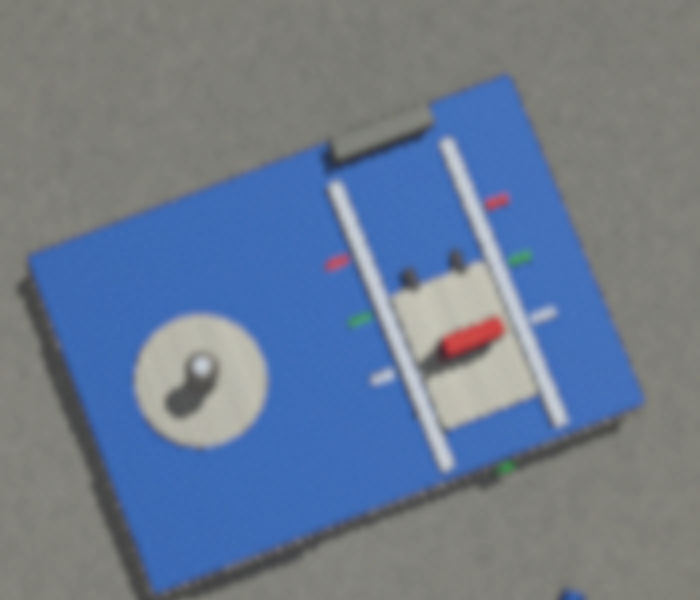

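```bash
for i in 1 2 3; do python3 -m crank '[[[1,-0.92,0,0,0,0,85],[1,-0.92,0,0,0,0,85],[1,-0.92,0,0,0,0,85],[1,-0.92,0,0,0,0,85],[1,-0.92,0,0,0,0,85],[1,-0.92,0,0,0,0,85],[1,-0.92,0,0,0,0,85],[1,-0.92,0,0,0,0,85]]]'; done
python3 -m crank '[[[0.75,-0.85,0,0,0,0,85],[0.75,-0.85,0,0,0,-1,85],[0,0,0,0,0,-1,85],[0,0,0,0,0,-1,85],[0,0,0,0,0,-1,85],[0,0,0,0,0,-1,85],[0,0,0,0,0,-1,85],[0,0,0,0,0,-1,85]]]'
python3 - <<'E'
from h import *
s=sense();im=capture("wrist");cv2.imwrite("pics/w1.png",im)
print({k:np.round(v,3) for k,v in s.items() if k in("time_s","joints","eef_pos","force")});print(rot(s["ee_rot"]).as_matrix().round(3))
np.save("w1.npy",wristT(camera_model("wrist"),s))
E
```

```text
time_s: 0.9
eef_pos: [281.0, -277.1, 231.1]
ee_rot: [-0.0, 0.992, 0.129, -0.0]
force: [-0.6, -0.7, 0.3]
grip_width: 0.996
grip_force: 0.0
time_s: 1.7
eef_pos: [427.3, -48.0, 231.2]
ee_rot: [-0.0, 0.992, 0.129, -0.0]
force: [0.1, -0.3, 0.0]
grip_width: 0.992
grip_force: 0.0
time_s: 2.5
eef_pos: [573.5, 181.0, 230.9]
ee_rot: [0.0, 0.992, 0.129, -0.0]
force: [0.8, -0.7, 0.3]
grip_width: 0.998
grip_force: 0.0
time_s: 3.3
eef_pos: [598.3, 230.3, 230.8]
ee_rot: [-0.0, 0.813, 0.582, -0.0]
force: [-0.4, 0.2, 0.7]
grip_width: 0.995
grip_force: 0.0
{'time_s': np.float64(3.3), 'joints': array([0.185, 0.579, 1.103, 0.   , 1.461, 0.514]), 'eef_pos': array([598.328, 230.304, 230.769]), 'force': array([-0.37 ,  0.216,  0.721])}
[[ 0.323  0.946 -0.001]
 [ 0.946 -0.323 -0.   ]
 [-0.    -0.001 -1.   ]]
```

View pics/w1.png

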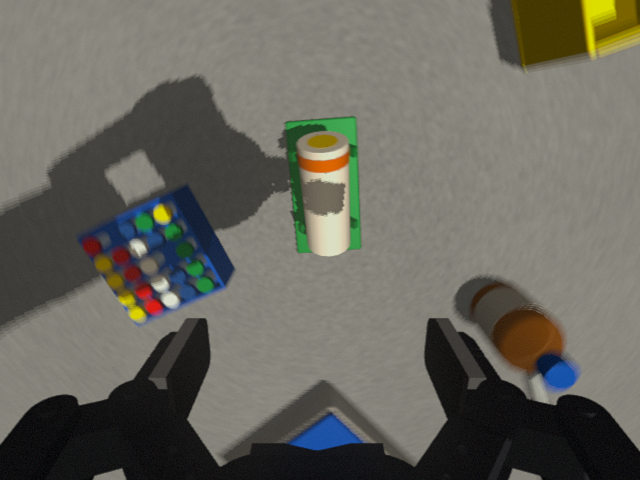

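The wrist view shows the bottle from (323,135) at its closed end to (328,254) at its mouth. The cradle base corners are near (286,122), (355,117), (361,248) and (297,252).

Run:
```python
from h import *
m=camera_model("wrist");T=np.load("w1.npy")
C=[onz(m,*p,6,T) for p in[(286,122),(355,117),(361,248),(297,252)]]
print(np.round(C,1)[:,:2],np.mean(C,0).round(1),[np.linalg.norm(C[i]-C[i-1]).round(1) for i in range(4)],[np.degrees(np.arctan2(*(C[i]-C[i-1])[1::-1])).round(1) for i in range(4)])
# bottle side edges at two rows: centreline rays with height on the axis
a=onz(m,(298+350)/2,160,67,T);b=onz(m,(306+350)/2,245,40,T);d=a-b
print("axis",a.round(1),b.round(1),np.degrees(np.arctan2(d[1],d[0])),)
# closed end centre z=55+17.1+... ; grip
print("closed-face",onz(m,323,142,72,T).round(1))
im=cv2.imread("pics/w1.png");hsv=cv2.cvtColor(im,cv2.COLOR_BGR2HSV)
for v in(175,220,240):
    g=im[v,285:375].astype(int);print(v,[285+i for i in range(90) if g[i].min()>60 and abs(g[i][1]-g[i][2])<40 and g[i][2]-g[i][0]<80][::200] , np.where(g[:,2]>1.25*0+g[:,1]*0.95)[0][[0,-1]]+285)
```

```text
[[594.4 310.3]
 [655.6 294. ]
 [624.2 170.2]
 [560.7 187.2]] [608.7 240.4   6. ] [np.float64(127.7), np.float64(63.3), np.float64(127.8), np.float64(65.7)] [np.float64(74.7), np.float64(-14.9), np.float64(-104.2), np.float64(165.0)]
axis [617.9 273.9  67. ] [596.2 195.9  40. ] 74.42550134374105
closed-face [621.6 287.6  72. ]
175 [286] [285 374]
220 [285] [285 374]
240 [285] [285 374]
```

```bash
python3 -m crank '[[[0.54,0.27,0,0,0,-0.5,85],[0,0,1,0,0,0,85],[0,0,1,0,0,0,85],[0,0,1,0,0,0,85],[0,0,1,0,0,0,85],[0,0,1,0,0,0,85],[0,0,1,0,0,0,85],[0,0,0.6,0,0,0,85]]]' 40
python3 -m crank '[[[0,0,0.8,0,0,0,85],[0,0,0.5,0,0,0,85],[0,0,0,0,0,0,85],[0,0,0,0,0,0,20],[0,0,0,0,0,0,20],[0,0,0,0,0,0,20],[0,0,0,0,0,0,20],[0,0,0,0,0,0,20]]]' 40
python3 - <<'E'
from h import *
s=sense();print(rot(s["ee_rot"]).as_matrix().round(3),s["joints"].round(3))
im=capture("wrist");cv2.imwrite("pics/w2.png",im)
E
```

```text
time_s: 4.15
eef_pos: [608.4, 240.7, 64.0]
ee_rot: [-0.001, 0.795, 0.607, -0.001]
force: [-0.5, -0.2, -1.0]
grip_width: 0.996
grip_force: 0.0
time_s: 4.95
eef_pos: [609.9, 240.9, 34.8]
ee_rot: [0.0, 0.794, 0.608, 0.001]
force: [0.5, -1.3, 5.9]
grip_width: 0.46
grip_force: 40.0
[[ 0.262  0.965  0.002]
 [ 0.965 -0.262  0.   ]
 [ 0.001  0.002 -1.   ]] [ 0.198  0.79   1.267 -0.     1.083  0.463]
```

View pics/w2.png

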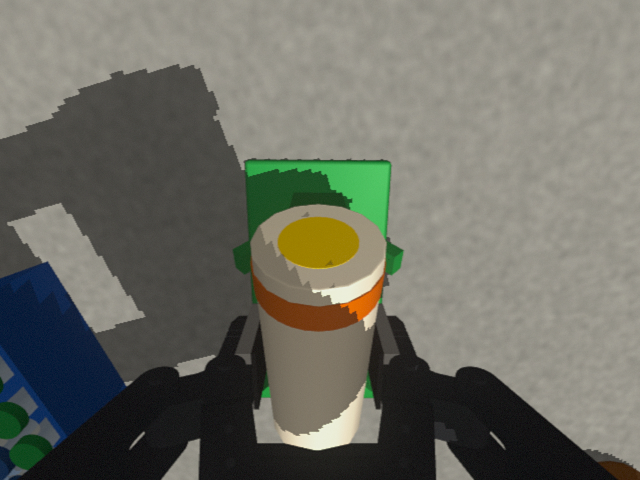

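The fingers hold the bottle at its middle (opening about 39 mm), with the orange end up in the picture and the supports clear. Next I lift it and turn it.

```bash
python3 -m crank '[[[0,0,-0.4,0,0,0,20],[0,0,-0.8,0,0,0,20],[0,0,-1,0,0,0,20],[0,0,-1,0,0,0,20],[0,0,-1,0,0,0,20],[0,0,-1,0,0,0,20],[0,0,-1,0,0,0,20],[0,0,-1,0,0,0,20]]]' 40
python3 -m crank '[[[0,0,0,0,0.9,0,20],[0,0,0,0,0.9,0,20],[0,0,0,0,0.9,0,20],[0,0,0,0,0.9,0,20],[0,0,0,0,0.9,0,20],[0,0,0,0,0.9,0,20],[0,0,0,0,0.9,0,20],[0,0,0,0,0.9,0,20]]]'
python3 - <<'E'
from h import *
s=sense();print(rot(s["ee_rot"]).as_matrix().round(3),s["joints"].round(3),s["grip_width"])
E
```

```text
time_s: 5.8
eef_pos: [608.9, 240.8, 215.2]
ee_rot: [-0.0, 0.794, 0.608, -0.0]
force: [-0.3, -0.3, -0.9]
grip_width: 0.459
grip_force: 40.3
time_s: 6.6
eef_pos: [609.3, 240.5, 214.8]
ee_rot: [-0.293, 0.695, 0.532, 0.385]
force: [-1.1, 0.7, -0.6]
grip_width: 0.46
grip_force: 40.3
[[ 0.138  0.965  0.223]
 [ 0.513 -0.262  0.817]
 [ 0.847  0.002 -0.531]] [-0.154  0.515  1.58   1.115  1.215 -0.411] 0.46014781767324187
```

```bash
python3 -m crank '[[[0,0,0,0,0.75,0,20],[0,0,0,0,0.75,0,20],[-0.36,-0.15,-0.98,0,0,0,20],[-0.36,-0.15,-0.98,0,0,0,20],[-0.36,-0.15,-0.98,0,0,0,20],[-0.36,-0.15,-0.98,0,0,0,20],[-0.36,-0.15,-0.98,0,0,0,20],[-0.36,-0.15,-0.98,0,0,0,20]]]'
python3 -m crank '[[[-0.36,-0.15,-0.98,0,0,0,20],[-0.36,-0.15,-0.98,0,0,0,20],[-0.36,-0.15,-0.98,0,0,0,20],[-0.36,-0.15,-0.98,0,0,0,20],[-0.36,-0.15,-0.98,0,0,0,20],[-0.36,-0.15,-0.98,0,0,0,20],[0,0,0,0,0,0,20],[0,0,0,0,0,0,20]]]'
python3 - <<'E'
from h import *
s=sense();Rm=rot(s["ee_rot"]).as_matrix();print(Rm.round(3),s["eef_pos"],s["joints"].round(3),s["grip_width"])
ax=Rm@np.array([-np.cos(np.radians(20)),0,np.sin(np.radians(20))]);print("mouth dir",ax.round(3),"grip",(s["eef_pos"]-20*Rm[:,2]).round(1))
a=capture("top");b=capture("scene")
cv2.imwrite("pics/t2.png",a);cv2.imwrite("pics/s2.png",b)
m=camera_model("top");n=camera_model("scene")
g=s["eef_pos"]-20*Rm[:,2]
for mm in(m,n): print([np.round(proj(mm,p)) for p in(g-50*ax,g+50*ax,[478,-68.3,122])])
cv2.imwrite("pics/c2.png",np.hstack([cv2.resize(a[200:350,240:440],(400,300)),cv2.resize(b[130:280,215:415],(400,300))]))
E
```

```text
time_s: 7.4
eef_pos: [545.9, 94.8, 214.9]
ee_rot: [-0.347, 0.652, 0.499, 0.453]
force: [-0.1, -0.3, -0.5]
grip_width: 0.46
grip_force: 40.5
time_s: 8.2
eef_pos: [483.9, -49.7, 215.3]
ee_rot: [-0.347, 0.652, 0.499, 0.453]
force: [0.0, 0.0, -1.3]
grip_width: 0.461
grip_force: 40.5
[[ 0.091  0.965  0.246]
 [ 0.336 -0.262  0.904]
 [ 0.937  0.    -0.349]] [483.92466259 -49.7392449  215.27770447] [-0.82   0.499  1.759  0.94   1.732 -0.843] 0.4606500682627401
mouth dir [-0.002 -0.007 -1.   ] grip [479.  -67.8 222.2]
[array([315., 270.]), array([315., 277.]), array([315., 281.])]
[array([304., 167.]), array([305., 198.]), array([305., 212.])]
```

View pics/c2.png

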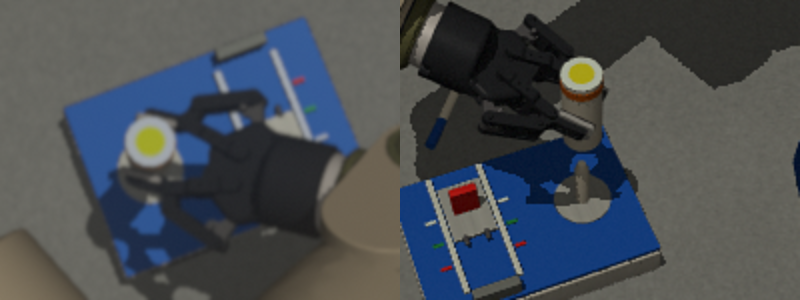

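The bottle hangs upright above the peg. Its top centre in the top view is at (315,270), exactly as predicted, and in the scene view it is at (306,167). I lower it now.

```bash
python3 -m crank '[[[-0.47,-0.03,0.17,0,0,0,20],[-0.47,0,0.17,0,0,0,20],[-0.47,0,0.175,0,0,0,20],[-0.47,0,0.175,0,0,0,20],[-0.47,0,0.175,0,0,0,20],[-0.47,0,0.175,0,0,0,20],[-0.47,0,0.175,0,0,0,20],[-0.47,0,0.175,0,0,0,20]]]'
python3 -m crank '[[[-0.15,0,0.056,0,0,0,20],[-0.15,0,0.056,0,0,0,20],[-0.15,0,0.056,0,0,0,20],[-0.075,0,0.028,0,0,0,20],[-0.075,0,0.028,0,0,0,20],[0,0,0,0,0,0,20],[0,0,0,0,0,0,20],[0,0,0,0,0,0,20]]]'
```

```text
time_s: 9.1
eef_pos: [483.1, -49.6, 113.8]
ee_rot: [-0.347, 0.652, 0.499, 0.453]
force: [-0.1, 0.3, -1.1]
grip_width: 0.462
grip_force: 40.5
time_s: 9.9
eef_pos: [483.2, -49.7, 99.0]
ee_rot: [-0.347, 0.652, 0.499, 0.453]
force: [-0.2, -0.5, -0.1]
grip_width: 0.46
grip_force: 40.5
```

```bash
python3 -m crank '[[[-0.04,0,0.014,0,0,0,20],[-0.04,0,0.014,0,0,0,20],[-0.04,0,0.014,0,0,0,20],[0,0,0,0,0,0,20],[0,0,0,0,0,0,20],[0,0,0,0,0,0,20],[0,0,0,0,0,0,20],[0,0,0,0,0,0,20]]]'
python3 -m crank '[[[-0.04,0,0.014,0,0,0,20],[0,0,0,0,0,0,20],[0,0,0,0,0,0,20],[0,0,0,0,0,0,20],[0,0,0,0,0,0,20],[0,0,0,0,0,0,20],[0,0,0,0,0,0,20],[0,0,0,0,0,0,20]]]'
```

```text
time_s: 10.7
eef_pos: [483.1, -49.7, 95.7]
ee_rot: [-0.347, 0.652, 0.499, 0.453]
force: [-0.1, -0.2, -0.7]
grip_width: 0.463
grip_force: 40.5
time_s: 11.5
eef_pos: [483.1, -49.7, 94.6]
ee_rot: [-0.347, 0.652, 0.499, 0.453]
force: [0.3, -0.9, -0.8]
grip_width: 0.46
grip_force: 40.5
```

```bash
for i in 1 2; do python3 -m crank '[[[-0.04,0,0.014,0,0,0,20],[0,0,0,0,0,0,20],[0,0,0,0,0,0,20],[0,0,0,0,0,0,20],[0,0,0,0,0,0,20],[0,0,0,0,0,0,20],[0,0,0,0,0,0,20],[0,0,0,0,0,0,20]]]'; done
```

```text
time_s: 12.3
eef_pos: [483.1, -49.8, 93.9]
ee_rot: [-0.347, 0.652, 0.499, 0.454]
force: [-1.6, -1.2, 5.4]
grip_width: 0.468
grip_force: 40.7
time_s: 13.1
eef_pos: [483.1, -49.8, 93.8]
ee_rot: [-0.347, 0.651, 0.499, 0.454]
force: [-3.6, -2.5, 13.0]
grip_width: 0.46
grip_force: 41.1
```

The rim is on the seat: force builds at TCP z = 94, against 95 expected. I ease off, open and back out.

```bash
python3 -m crank '[[[0.05,0,-0.018,0,0,0,20],[0,0,0,0,0,0,20],[0,0,0,0,0,0,50],[0,0,0,0,0,0,60],[0,0,0,0,0,0,75],[0,0,0,0,0,0,85],[0,0,0,0,0,0,85],[0,0,0,0,0,0,85]]]'
python3 -m crank '[[[0,0,-0.3,0,0,0,85],[0,0,-0.6,0,0,0,85],[0,0,-0.8,0,0,0,85],[0,0,-1,0,0,0,85],[0,0,-1,0,0,0,85],[0,0,-1,0,0,0,85],[0.3,0,-1,0,0,0,85],[0.6,0,-1,0,0,0,85]]]'
python3 - <<'E'
from h import *
s=sense();print(rot(s["ee_rot"]).as_matrix().round(3),s["eef_pos"],s["joints"].round(3))
a=capture("top");b=capture("scene")
cv2.imwrite("pics/c3.png",np.hstack([cv2.resize(a[200:350,240:440],(400,300)),cv2.resize(b[130:280,215:415],(400,300))]))
E
```

```text
time_s: 13.9
eef_pos: [483.1, -49.7, 93.8]
ee_rot: [-0.347, 0.652, 0.499, 0.453]
force: [0.0, -0.1, 1.0]
grip_width: 0.997
grip_force: 0.0
time_s: 14.7
eef_pos: [443.1, -195.6, 173.8]
ee_rot: [-0.347, 0.653, 0.498, 0.453]
force: [0.4, -0.4, 0.1]
grip_width: 0.996
grip_force: 0.0
[[ 0.093  0.965  0.246]
 [ 0.336 -0.263  0.904]
 [ 0.937 -0.001 -0.348]] [ 443.08053891 -195.63371073  173.78527287] [-1.048  0.678  1.574  0.77   1.869 -0.955]
```

View pics/c3.png

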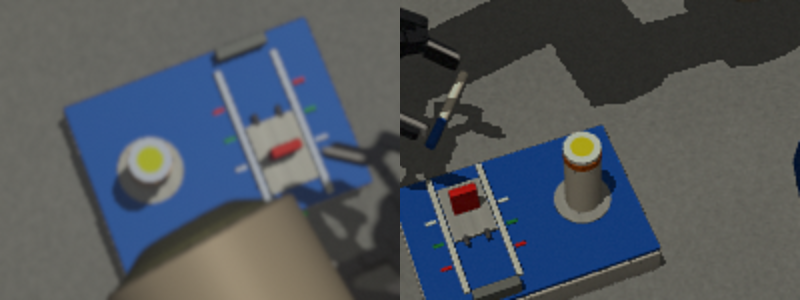

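The bottle stands alone over the peg on its seat: top at (315,279) in the top view, whole in the scene view. The shutter is still shut. Next I turn the tool down and move over the tab.

```bash
python3 -m crank '[[[0,0,0,0,-1,0,85],[0,0,0,0,-1,0,85],[0,0,0,0,-1,0,85],[0,0,0,0,-1,0,85],[0,0,0,0,-1,0,85],[0,0,0,0,-1,0,85],[0,0,0,0,-1,0,85],[0,0,0,0,-1,0,85]]]'
python3 -m crank '[[[0,0,0,0,-0.7,0,60],[0,0,0,0,0,-0.92,30],[0,0,0,0,0,-0.92,30],[0,0,0,0,0,-0.92,30],[0,0,0,0,0,-0.92,30],[0,0,0,0,0,-0.92,30],[-0.37,0.97,0,0,0,0,30],[-0.37,0.97,0,0,0,0,30]]]' 80
python3 - <<'E'
from h import *
s=sense();Rm=rot(s["ee_rot"]).as_matrix();print(Rm.round(3),s["eef_pos"],s["joints"].round(3),np.degrees(np.arctan2(Rm[1,1],Rm[0,1])))
im=capture("wrist");cv2.imwrite("pics/w4.png",im);np.save("w4.npy",wristT(camera_model("wrist"),s))
E
```

```text
time_s: 15.6
eef_pos: [443.9, -194.2, 173.7]
ee_rot: [-0.027, 0.793, 0.607, 0.037]
force: [0.3, -0.9, -0.3]
grip_width: 0.996
grip_force: 0.0
time_s: 16.4
eef_pos: [496.1, -193.3, 173.2]
ee_rot: [-0.0, 0.562, 0.827, -0.0]
force: [0.5, -0.9, 0.6]
grip_width: 0.351
grip_force: 0.0
[[-0.368  0.93  -0.001]
 [ 0.93   0.368 -0.   ]
 [ 0.    -0.001 -1.   ]] [ 496.12901096 -193.29611955  173.17179329] [-5.910e-01  3.810e-01  1.560e+00 -1.000e-03  1.201e+00 -9.680e-01] 21.590983024970022
```

View pics/w4.png

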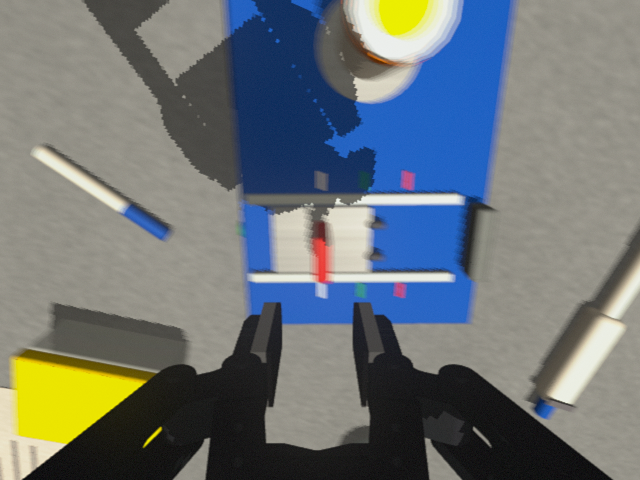

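The tab is at (321, 223–283). The deck marks are white (322,290)/(321,180), green (361,290)/(363,181) and red (400,290)/(407,180), and the fingers straddle column 318.

```bash
cat > tab.py <<'E'
from h import *
c=np.array([504.2,-133.2]);a=np.radians(21.8);X=np.array([np.cos(a),np.sin(a)]);Y=np.array([-X[1],X[0]])
def st(p): d=np.asarray(p)[:2]-c; return np.round([d@X,d@Y],1)
def blobs(f,T):
    m=camera_model("wrist");im=cv2.imread(f);h=cv2.cvtColor(im,cv2.COLOR_BGR2HSV)
    for n,lo,hi,z in(("red",(172,100,110),(180,255,255),0),("red0",(0,150,110),(6,255,255),0),("green",(50,90,50),(90,255,200),50),("blk",(0,0,0),(0,0,0),0)):
        k=cv2.inRange(h,lo,hi);N,L,S,C=cv2.connectedComponentsWithStats(k)
        for i in range(1,N):
            x,y,w,hh,A=S[i]
            if A>40 and 225<x<500 and 100<y<330: print(n,S[i],C[i].round(1),[st(onz(m,*C[i],zz,T)).tolist() for zz in(50,97)])
E
python3 - <<'E'
from tab import *
T=np.load("w4.npy");blobs("pics/w4.png",T);m=camera_model("wrist")
for p in[(322,290),(361,290),(400,290),(321,180),(363,181),(407,180)]: print(p,st(onz(m,*p,50,T)))
s=sense();print("tcp",st(s["eef_pos"]))
for p in[(321,283),(321,240),(321,223)]: print(p,st(onz(m,*p,97,T)))
E
```

```text
red0 [313 237  16  45 400] [320.5 257.1] [[-27.7, -71.1], [-28.1, -52.8]]
green [358 283   5  14  50] [360.1 289.9] [[2.7, -98.3], [-3.0, -75.2]]
(322, 290) [-26.6 -98.3]
(361, 290) [  3.4 -98.4]
(400, 290) [ 33.4 -98.5]
(321, 180) [-27.4 -13.5]
(363, 181) [  2.  -14.3]
(407, 180) [ 32.6 -13.7]
tcp [-27.2 -53.8]
(321, 283) [-27.8 -70.3]
(321, 240) [-27.8 -41.7]
(321, 223) [-27.8 -31. ]
```

```bash
python3 -m crank '[[[-0.06,-0.03,0.6,0,0,0,30],[0,0,0.8,0,0,0,30],[0,0,0.8,0,0,0,30],[0,0,0.8,0,0,0,30],[0,0,0.6,0,0,0,30],[0,0,0.4,0,0,0,30],[0,0,0.3,0,0,0,30],[0,0,0.06,0,0,0,30]]]' 80
python3 -m crank '[[[0,0,0,0,0,0,30],[0,0,0,0,0,0,20],[0,0,0,0,0,0,10],[0,0,0,0,0,0,2],[0,0,0,0,0,0,2],[0,0,0,0,0,0,2],[0,0,0,0,0,0,2],[0,0,0,0,0,0,2]]]' 80
python3 - <<'E'
from tab import *
s=sense();print(s["eef_pos"],st(s["eef_pos"]),s["force"],rot(s["ee_rot"]).as_matrix().round(3)[:,1]); im=capture("wrist");cv2.imwrite("pics/w5.png",im)
E
```

```text
time_s: 17.25
eef_pos: [495.5, -194.6, 63.7]
ee_rot: [-0.0, 0.562, 0.827, -0.0]
force: [0.8, 0.8, 0.6]
grip_width: 0.352
grip_force: 0.0
time_s: 18.05
eef_pos: [496.7, -194.6, 65.0]
ee_rot: [0.001, 0.562, 0.827, 0.0]
force: [4.2, 2.8, 3.3]
grip_width: 0.106
grip_force: 78.3
[ 496.65279088 -194.6402781    65.02955733] [-29.8 -54.2] [4.23717243 2.82605932 3.31385022] [0.929 0.369 0.002]
```

View pics/w5.png

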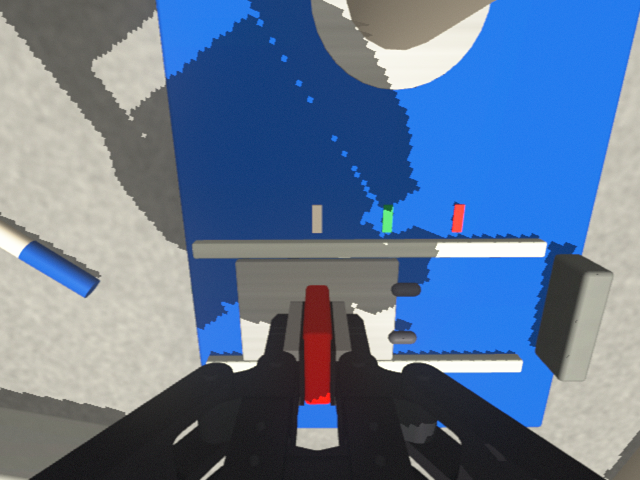

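The tab is held between the pads at column 317, level with the white mark (317,218). The green mark is at 388 and the red at 459. Now I slide it 30 mm.

```bash
python3 -m crank '[[[0,0.1,0,0,0,0,2],[0,0.2,0,0,0,0,2],[0,0.2,0,0,0,0,2],[0,0.2,0,0,0,0,2],[0,0.2,0,0,0,0,2],[0,0.2,0,0,0,0,2],[0,0.1,0,0,0,0,2],[0,0,0,0,0,0,2]]]' 80
python3 - <<'E'
from tab import *
s=sense();d=s["eef_pos"]-[496.65,-194.64,65.03];print(d,np.hypot(*d[:2]),s["force"]); im=capture("wrist");cv2.imwrite("pics/w6.png",im)
E
```

```text
time_s: 18.9
eef_pos: [523.0, -184.0, 65.0]
ee_rot: [-0.001, 0.562, 0.827, -0.001]
force: [-7.7, -1.0, 10.3]
grip_width: 0.105
grip_force: 79.5
[26.37966705 10.61531801 -0.04969455] 28.43539713570069 [-7.73554797 -1.04126455 10.33064925]
```

View pics/w6.png

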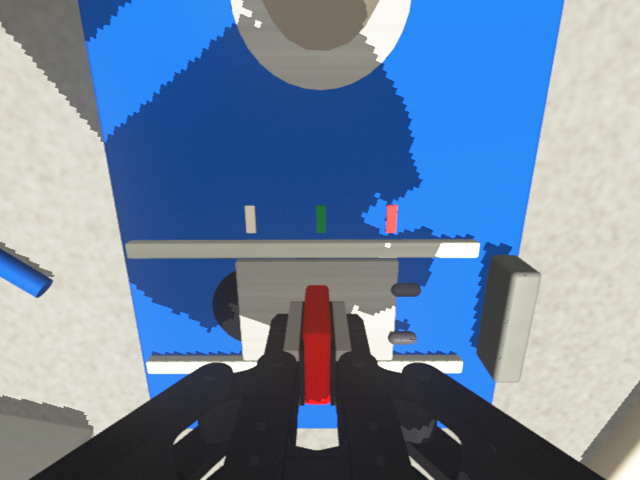

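The green mark is at column 320.5 and the tab at 317. That is about 1.5 mm short, and the measured travel of 28.4 mm agrees, so I nudge it the rest of the way.

```bash
python3 -m crank '[[[0,0.03,0,0,0,0,2],[0,0.03,0,0,0,0,2],[0,0,0,0,0,0,2],[0,0,0,0,0,0,2],[0,0,0,0,0,0,2],[0,0,0,0,0,0,2],[0,0,0,0,0,0,2],[0,0,0,0,0,0,2]]]' 80
python3 - <<'E'
from tab import *
import time
s=sense();d=s["eef_pos"]-[496.65,-194.64,65.03];print(d,np.hypot(*d[:2]),s["force"]); im=capture("wrist");h=cv2.cvtColor(im,cv2.COLOR_BGR2HSV)
for n,lo,hi in(("g",(45,120,40),(80,255,255)),("r",(0,150,60),(6,255,255))):
    k=cv2.inRange(h,lo,hi);k[:200]=0;k[405:]=0;N,L,S,C=cv2.connectedComponentsWithStats(k);print(n,[(S[i].tolist(),C[i].round(1).tolist()) for i in range(1,N) if S[i][4]>60])
cv2.imwrite("pics/s7.png",capture("scene"))
E
```

```text
time_s: 19.75
eef_pos: [524.1, -183.5, 65.0]
ee_rot: [-0.001, 0.562, 0.827, -0.001]
force: [-7.7, -2.1, 8.5]
grip_width: 0.104
grip_force: 79.4
[27.48734413 11.09208526 -0.05178217] 29.64099261054932 [-7.74511999 -2.14912656  8.46389702]
g [([314, 206, 8, 27, 215], [317.5, 218.9])]
r [([384, 205, 9, 27, 201], [388.0, 218.0]), ([302, 286, 30, 117, 2800], [316.7, 340.9])]
```

View pics/s7.png

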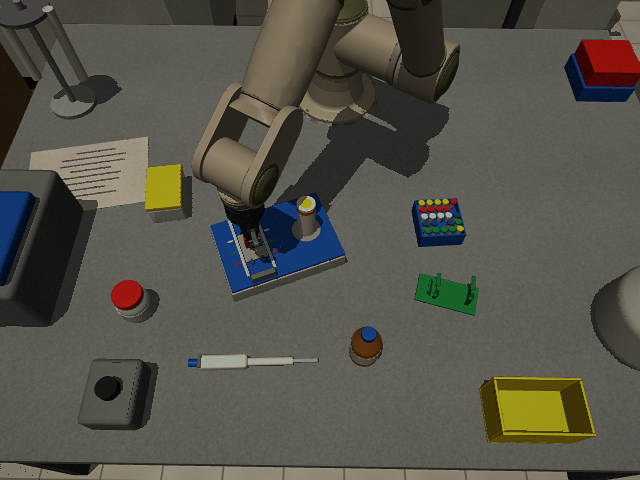

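The bottle stands on the peg at (306,215) and the other things are where they were. The tab at column 316.7 lines up with the green mark at 317.5, within 0.4 mm, and the fingers are holding it.

```bash
python3 -c "
from rig import *
print(finish_job())"
```

```text
the job is handed in; nothing more can be done
None
```

The job is handed in at about 20 s: the bottle stands mouth down on the dryer's seat, released, and the gripper is holding the shutter half open, within about 0.4 mm of the green marks.

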